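Refit the mechanical stage on a cell imager after a filter change

TASK

The filter cubes have been changed, so first swing the imager's hatch fully shut, its tab down behind the front rim of the well. Then pick up the mechanical stage by its rail at the balance point, carry it level and finish holding it there: level and still, its two lug holes over the two studs (drive block at the imager's right-hand end) and about 20 mm above the stud tips, so that a colleague can guide it down and put the nuts on. Do not put it down or let go at the end, and leave the other things on the bench and deck where they are.

Things in the scene. Friction and masses are not known exactly. Their poses are not given: they have to be found in the camera images.
- imager: low white box-shaped cell imager, fixed, 280 (its x) x 300 (its y) x 130 high, dark deck on top. Origin: centre of its underside; -x is its front, roughly facing the robot, +y its left, z up. Well in the deck at x -32 to 70, y -61 to 61, its front rim 3 high. The deck behind the hatch is clear but for a 7 high cap at the left rear. Black knobs stick out 30 from its sides
- hatch (a joint): angle (rad) of the grey sheet-metal hatch of the well: 0 = shut, flush with the deck, tab down behind the rim; starts open at 1.1 to 1.5 (1.57 = upright). Hinged along the well's rear edge, it shuts towards the imager's front, so push it from its rear (outer) side. Stiff hinge: stays where left, takes 1 to 2 N at the free edge to move, no spring or catch
- hatch_hinge (a point): middle of the hatch's hinge line, at deck height (130), 70 behind the imager's centre; the line runs along the imager's y. Hatch: 118 wide, 101 from hinge line to free edge, 4 thick; its outer face (top when shut) contains the hinge line
- hatch_edge (a point): middle of the free edge of the hatch, on its outer face; under it a tab, 60 wide, reaches 16 below the outer face
- stage: mechanical stage loose on the bench at the right: aluminium rail 210 long, 24 wide, its sides 10 to 34 above the underside, on two feet; black drive block 50 x 50 x 40 with a knob up to 56 high at one end. 0.45 to 0.7 kg. Origin: rail's centre line midway between the feet, at the underside; x along the rail to the drive block, y to the lugs' side, z up. Mounted, x points to the imager's right (-y)
- stage_balance (a point): balance point of the mechanical stage, in the rail at x 44, y 0, z 22 of its frame (axes as the stage's). The rail is free on both sides, down to the bench, from x -16 to 70. At x -52 to -18 a black carriage sits on the rail (up to 43 high) with a flat dish holder that reaches to y -129 (y -80 and beyond: x -43 to 26)
- stage_hole_block_end (a point): centre of the 9 mm lug hole nearer the drive block, at the underside: x 85, y 27, z 0 in the stage's frame. The feet (28 x 64 x 10) lie at x -85 and 85, y -23 to 41
- stage_hole_plain_end (a point): centre of the lug hole at the other end, at the underside: x -85, y 27, z 0 in the stage's frame
- stud_right (a point): tip of the right-hand threaded stud, 6 thick, standing 14 out of the deck: x 57, y -85, z 144 in the imager's frame; the drive-block end's hole belongs over it
- stud_left (a point): tip of the left-hand stud: x 57, y 85, z 144 in the imager's frame
- filter_cube: bystander: spare black filter cube, 38 x 38 x 36, standing on the left front corner of the imager's deck; origin at the centre of its underside
- hex_driver: bystander: grey-handled hex driver, 170 long, 23 high, lying beside the mechanical stage on its lug side, about 105 from the rail; origin at the centre of its underside (below the middle of its length)
- nut_dish: bystander: small clear dish, 60 across and 13 high, with the two thumb nuts, lying near the drive block on the holder side; origin at the centre of its underside
- well_plate: bystander: white well plate, 86 x 128 x 14, at the back of the bench; origin at the centre of its underside
- slide_box: bystander: flat slide box, 87 x 102 x 34, at the back of the bench; origin at the centre of its underside
- dish_stack: bystander: stack of three clear dishes, 90 across, 39 high, at the back of the bench; origin at the centre of its underside
- culture_flask: bystander: clear culture flask lying flat, 140 x 76 x 36, left of the imager; origin at the centre of its underside

How it is judged:
By the outcome, as a careful person would: the job done as asked, in the order asked, and still so for the second after the job is handed in, while the arm keeps its last pose, push and grip.
It also fails if it takes over 56 s, if anything falls off the work surface, if the arm or the gripper's body presses on something with over 40 N, if the wrist force passes 120 N, or if a joint passes its speed limit or range.

ROBOT

A 6-joint arm with a two-finger parallel gripper is mounted at the origin on the work surface. World frame = base frame: x ahead of the robot, y to its left, z up, the work surface at z = 0. Lengths are in m, angles in degrees, forces in N, time in s.
With the tool pointing down it reaches from about 0.35 to 0.875 m from the base axis. Payload 4.2 kg.
Tool frame: the origin (TCP) lies on the front face of the gripper's body, between the roots of the fingers; the fingertips stand 70 mm ahead of it and the grasp point (between the pads) lies 51 mm ahead of it; z points along the fingers, y is the line along which they close (so a half turn about z gives the same grasp; the last joint's range is limited). The gripper opens to 87 mm and grips with 3 to 60 N. Pads are 19 mm wide; open, the fingers measure 117 mm over their backs; the gripper's body (75 mm by 190 mm) begins 51 mm behind the grasp point.
Start: joints at [90.963, 22.042, 0.453, 0, -68.411, -14.817], TCP at [0.15, 0.607, 0.292] pointing down, gripper open.
Joint ranges: [-179.83, 179.83], [-69.29, 118.12], [-61.27, 80.66], [-181.25, 117.63], [-171.15, -9.14], [-177.46, 177.46]. Speed limits (degrees/s): [159.86, 159.86, 180, 180, 180, 180].

INTERFACE

Orientations are given as a 3x3 rotation matrix whose columns are the frame's x, y, z axes.
In Python, from station import r gives the robot as it stands.
- The arm moves only by the shell command python3 -m pendant 'ROWS' [OPENING]. ROWS is JSON, a list of rows, each a list of 2 entries, a list of its own where there are three numbers: the shift along the tool's x, y, z in mm, then the turn, a rotation vector about the tool's x, y, z in rad. A call has 1 to 10 rows; each row is the pose to reach, as a shift and turn from the pose commanded when the call began, along the tool's axes at that moment; what a row does not reach only later rows make up. A row lasts 1/10 s, in which the tool goes at most 50 mm and 8.59 degrees, less where a joint would pass 70% of its speed; a pose out of reach is approached as far as the arm can. A call with a gripper value outside its range is refused whole. OPENING is the opening, from 0 (shut) to 1 (fully open), set as the call begins (- or left out, the last holds). The fingers move at their own pace and stop on an object; the grip force is fixed at half the most. Time passes only in rows, so rows that repeat a pose let the fingers close. It gives the time, the measured TCP pose, the force, the opening and the grip force at its end, in the units of the state.
- r.sense(): the state, without advancing time (a new reading comes with each control period).
- r.capture(name): name is "scene" or "side" or "wrist"; returns a dict with "frame" (480x640x3 uint8, red, green, blue), "vertical_fov" (degrees; the focal length in pixels is half the picture's height over the tangent of half this angle, whatever the lens; pixels are square), "cx", "cy" (the principal point, pixels), "rvec" (rotation vector, rad) and "tvec" (3), from world to camera coordinates, as OpenCV has them. Camera axes: x right, y down, z forward; pixel columns grow to the right and rows downward; lengths in m; the calibration is good to about 2 mm. A picture is of the moment at which its call begins. There is no depth.
- r.finish_job(): hands the job in; it is judged then, once.
The state is a dict: "time_s": time; "joints": joint angles; "joint_velocities": joint speeds; "effort": joint torques, N m; "tcp_pos": TCP position; "ee_rot": TCP orientation; "wrist_force": force on the tool from outside, world axes, zero at the start; "moment": the same for the moment, N m; "gripper_width": opening from 0.0 (shut) to 1.0 (fully open); "gripper_force": force on a finger pad.
Only numpy, scipy, OpenCV 4.12 (cv2) and the standard library are available. Lean on these libraries where they do the work, as an engineer would, in place of code of your own. Each camera call takes 0.05 s, during which the arm holds its last target. There are 200 camera calls.

## Working session

There is one attempt and no reset: what is moved stays moved. The work goes in short steps, Python scripts to look and compute and a shell command to move; the robot and the scene stay as the last step left them, time stands still between calls to the robot, and variables do not carry over. Pictures are saved under pics/ and viewed, at most 10 in all, crops included, and the job is handed in when it is done.

```bash
mkdir -p pics; ls; python3 - <<'E'
from station import r
import cv2
for n in("scene","side"):
    c=r.capture(n); cv2.imwrite(f"pics/{n}0.png",c["frame"][:,:,::-1]); print(n,c["vertical_fov"],c["cx"],c["cy"],c["rvec"],c["tvec"])
s=r.sense(); print(s)
E
```

```text
pics
scene 45.339095342529326 316.1753680400838 245.45681689181984 [ 2.18013637  0.62910463 -0.31108366] [-0.48824844 -0.09035192  1.61543064]
side 51.17959959783698 315.1352468701785 245.50173432725353 [ 0.14152696 -2.93612325  1.02065357] [0.56691382 0.10708271 1.49522976]
{'time_s': 0.1, 'joints': array([ 9.09632040e+01,  2.20845022e+01,  3.87779447e-01, -2.46070985e-02,
       -6.84126881e+01, -1.48169301e+01]), 'joint_velocities': array([-0.02705791, -0.10582844,  0.19993197,  0.15403815,  0.00096736,
       -0.06517042]), 'effort': array([-8.40009670e-04, -3.91690850e+01,  1.87933964e+01,  4.23183292e+00,
        1.34472662e-02, -8.04734736e-05]), 'tcp_pos': array([0.14953236, 0.60642644, 0.29129141]), 'ee_rot': array([[ 9.70872261e-01, -2.39597407e-01, -3.67194201e-04],
       [-2.39597666e-01, -9.70870376e-01, -1.91598880e-03],
       [ 1.02567975e-04,  1.94815925e-03, -9.99998097e-01]]), 'wrist_force': array([-0.44406992, -0.3348007 , -0.30933881]), 'moment': array([-0.01240031,  0.04001984,  0.06553132]), 'gripper_force': 0.0, 'gripper_width': 0.9985001534612928}
```

View pics/scene0.png

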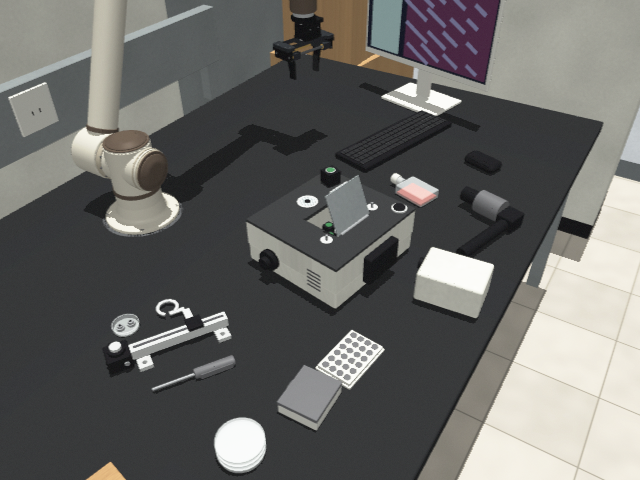

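View pics/side0.png

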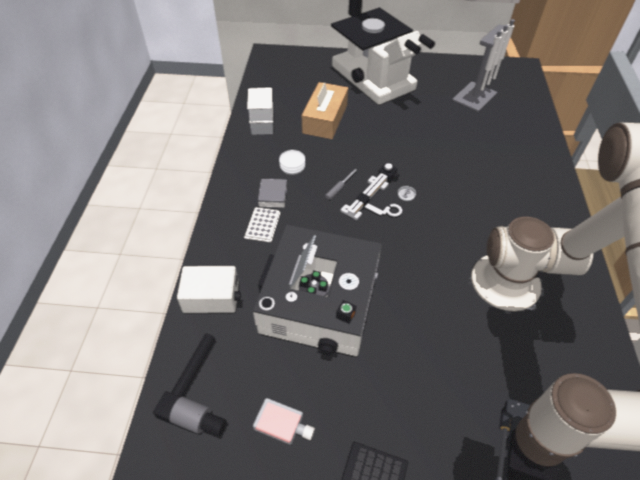

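The scene view shows the imager around (330,235) with its hatch up at (348,205), and the stage at (170,340), drive block at lower left. The side view shows the imager at (320,290) and the stage at (372,190). Next I'll enlarge both.

```bash
python3 - <<'E'
import cv2,numpy as np
a=cv2.imread("pics/scene0.png");b=cv2.imread("pics/side0.png")
def t(im,x,y,w,h):
    k=cv2.resize(im[y:y+h,x:x+w],(400,300),interpolation=cv2.INTER_CUBIC)
    return k
top=np.hstack([t(a,240,160,180,135),t(b,245,222,180,135)])   # scale 2.222
bot=np.hstack([t(a,95,288,160,120),t(b,310,150,120,90)]) #2.5, 3.333
cv2.imwrite("pics/crop1.png",np.vstack([top,bot]))
E
```

```text
(no output)
```

View pics/crop1.png

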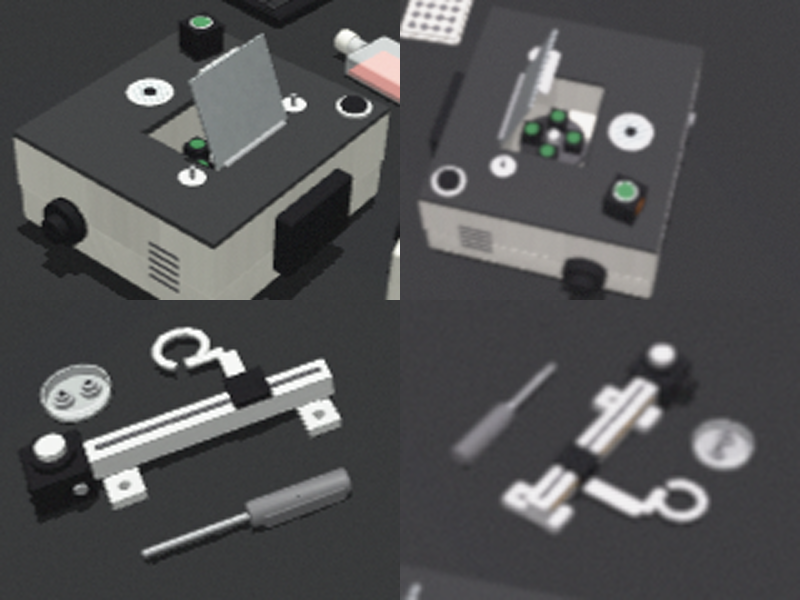

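```bash
cat > h.py <<'E'
import cv2,numpy as np
from scipy.optimize import least_squares
from scipy.spatial.transform import Rotation as R
def proj(c,P):
    f=240/np.tan(np.radians(c["vertical_fov"])/2)
    K=np.array([[f,0,c["cx"]],[0,f,c["cy"]],[0,0,1]])
    return cv2.projectPoints(np.array(P,float).reshape(-1,1,3),np.array(c["rvec"]),np.array(c["tvec"]),K,None)[0].reshape(-1,2)
def world(p,P): # p=x,y,yaw
    return R.from_euler('z',p[2]).apply(np.array(P)/1000)+[p[0],p[1],0]
E
cat > fit.py <<'E'
from h import *
C={"scene":dict(vertical_fov=45.339095342529326,cx=316.1753680400838,cy=245.45681689181984,rvec=[2.18013637,0.62910463,-0.31108366],tvec=[-0.48824844,-0.09035192,1.61543064]),
"side":dict(vertical_fov=51.17959959783698,cx=315.1352468701785,cy=245.50173432725353,rvec=[0.14152696,-2.93612325,1.02065357],tvec=[0.56691382,0.10708271,1.49522976])}
s1=lambda u,v:(240+u/2.2222,160+v/2.2222); d1=lambda u,v:(245+(u-400)/2.2222,222+v/2.2222)
s2=lambda u,v:(95+u/2.5,288+(v-300)/2.5); d2=lambda u,v:(310+(u-400)/3.3333,150+(v-300)/3.3333)
im=[("scene",s1(15,138),(-140,-150,130)),("scene",s1(215,243),(140,-150,130)),("scene",s1(388,108),(140,150,130)),
("scene",s1(192,177),(57,-85,130)),("scene",s1(294,104),(57,85,130)),
("side",d1(493,8),(140,-150,130)),("side",d1(703,47),(-140,-150,130)),("side",d1(655,252),(-140,150,130)),("side",d1(420,203),(140,150,130)),("side",d1(503,168),(57,85,130))]
hz=[("scene",s1(193,75),-59),("scene",s1(265,37),59),("side",d1(556,32),-59)]
def H(a,y): return (70-101*np.cos(a),y,130+101*np.sin(a))
st=[("scene",s2(125,487),(85,27,10)),("scene",s2(319,413),(-85,27,10)),("scene",s2(331,374),(-105,12,34)),("side",d2(607,398),(85,27,10)),("side",d2(518,495),(-85,27,10))]
def res(p,L): return np.concatenate([(proj(C[c],world(p,[X]))[0]-uv) for c,uv,X in L])
a=least_squares(res,[.6,.0,0],args=(im,),loss='soft_l1'); print("imager",a.x,res(a.x,im).round(1))
h=least_squares(lambda t:res(a.x,[(c,uv,H(t[0],y)) for c,uv,y in hz]),[1.3]); print("hatch",h.x,h.fun.round(1))
best=min((least_squares(res,[.6,-.5,w],args=(st,),loss='soft_l1') for w in (-1.5,0,1.5,3)),key=lambda q:q.cost); print("stage",best.x,res(best.x,st).round(1))
print("bal",world(best.x,[(44,0,22)]),"hinge",world(a.x,[(70,0,130)]),"edge",world(a.x,[H(h.x[0],0)]),"studs",world(a.x,[(57,-85,144),(57,85,144)]))
# unit check: goal stage pose
E
python3 fit.py
```

```text
imager [ 0.54412116  0.12397212 -0.1493611 ] [-0.8 -2.8 -0.   0.3  0.2 -0.9  0.3 -0.  -0.8 -0.  -1.2 -0.4 -0.5  0.4
  1.2  0.4 -1.  -1.5 -0.1 -0. ]
hatch [1.18556564] [-1.1  2.7 -0.9 -1.8 -1.2 -1.3]
stage [ 0.42364538 -0.29862384  4.20184695] [ 0.3  0.1  0.1  0.1  0.2  0.4  0.3 -0.2  0.8  0.3]
bal [[ 0.40214477 -0.33701295  0.022     ]] hinge [[0.6133418  0.11355567 0.13      ]] edge [[0.57581129 0.11920333 0.22359789]] studs [[0.587838   0.03143652 0.144     ]
 [0.61313508 0.1995438  0.144     ]]
```

```bash
cat >> h.py <<'E'
IM=[0.54412116,0.12397212,-0.1493611]; ST=[0.42364538,-0.29862384,4.20184695-2*np.pi]
def move(T0,T1):  # T=(pos m, yaw rad) tool down; from commanded pose T0
    M=lambda y:np.array([[np.cos(y),np.sin(y),0],[np.sin(y),-np.cos(y),0],[0,0,-1]])
    A,B=M(T0[1]),M(T1[1])
    s=A.T@(np.array(T1[0])-T0[0])*1000; w=R.from_matrix(A.T@B).as_rotvec()
    print(s.round(1),w.round(3),"rows",round(max(np.linalg.norm(s)/50,abs(np.degrees(w[2]))/8.59),1))
E
python3 - <<'E'
from h import *
y0=np.radians(-13.863)
P0=([.15,.607,.292],y0); up=([.15,.607,.345],y0)
W=lambda x,z:(world(IM,[(x,0,z+70)])[0],IM[2])
move(P0,W(95,275)); print(W(95,275))
move(W(95,275),W(95,205));
E
```

```text
[593.  365.7 -53. ] [ 0.     0.    -0.093] rows 14.0
(array([0.63806346, 0.10983551, 0.345     ]), -0.1493611)
[ 0.  0. 70.] [0. 0. 0.] rows 1.4
```

```bash
python3 -m pendant '[[[0,0,-40],[0,0,0]],[[36,22,-53],[0,0,0]],[[73,45,-53],[0,0,0]],[[110,68,-53],[0,0,-0.02]],[[147,90,-53],[0,0,-0.04]],[[184,113,-53],[0,0,-0.06]],[[221,136,-53],[0,0,-0.08]],[[258,159,-53],[0,0,-0.093]],[[295,182,-53],[0,0,-0.093]],[[295,182,-53],[0,0,-0.093]]]' 0
python3 - <<'E'
from h import *
from station import r
s=r.sense();print(s["tcp_pos"],s["joints"],s["ee_rot"][:,0])
y=np.arctan2(s["ee_rot"][1,0],s["ee_rot"][0,0])
move((s["tcp_pos"],y),(world(IM,[(95,0,345)])[0],IM[2]))
E
```

```text
time_s: 1.1
tcp_pos: [0.3947, 0.3561, 0.3449]
ee_rot: [[0.988, -0.154, -0.0], [-0.154, -0.988, -0.001], [-0.0, 0.001, -1.0]]
wrist_force: [0.2, 0.2, 0.3]
gripper_width: 0.171
gripper_force: 0.0
[0.39469818 0.35607569 0.34492202] [ 5.95589490e+01  1.09403304e+01 -7.52620378e+00  2.11868592e-02
 -7.16168953e+01  2.15808532e+01] [ 9.88085051e-01 -1.53908704e-01 -2.09434818e-04]
[ 2.784e+02  2.059e+02 -1.000e-01] [ 0.     0.    -0.005] rows 6.9
```

```bash
python3 -m pendant '[[[38,28,0],[0,0,0]],[[76,56,0],[0,0,0]],[[114,84,0],[0,0,0]],[[152,112,0],[0,0,0]],[[190,140,0],[0,0,0]],[[228,168,0],[0,0,0]],[[266,196,0],[0,0,0]],[[278,206,0],[0,0,0]],[[278,206,35],[0,0,0]],[[278,206,70],[0,0,0]]]'
python3 - <<'E'
from station import r
import cv2
for n in ("wrist","side"):
  c=r.capture(n); cv2.imwrite(f"pics/{n}1.png",c["frame"][:,:,::-1])
import numpy as np
a=cv2.imread("pics/wrist1.png");b=cv2.imread("pics/side1.png")[200:340,230:400]
cv2.imwrite("pics/m1.png",np.hstack([cv2.resize(a,(400,300)),cv2.resize(b,(364,300),interpolation=cv2.INTER_CUBIC)]))
print(r.sense()["tcp_pos"],r.sense()["wrist_force"])
E
```

```text
time_s: 2.1
tcp_pos: [0.6372, 0.1146, 0.2748]
ee_rot: [[0.989, -0.149, 0.002], [-0.149, -0.989, 0.001], [0.002, -0.002, -1.0]]
wrist_force: [0.3, -0.4, -0.5]
gripper_width: 0.006
gripper_force: 0.0
[0.63396682 0.1143812  0.26904983] [-0.64056516  0.10467682 -0.27149897]
```

View pics/m1.png

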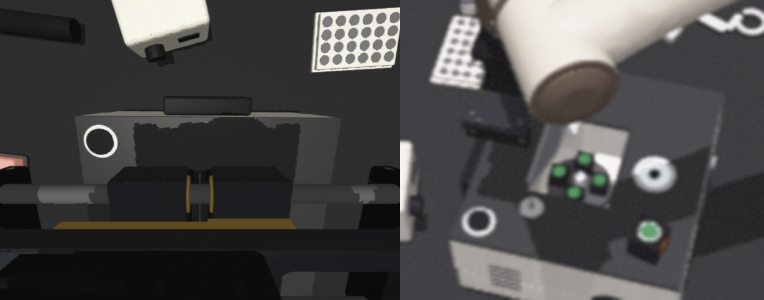

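```bash
python3 -m pendant '[[[-30,0,-4],[0,0,0]],[[-48,0,-4],[0,0,0]],[[-61,0,3],[0,0,0]],[[-68,0,8],[0,0,0]],[[-75,0,14],[0,0,0]],[[-81,0,20],[0,0,0]],[[-86,0,27],[0,0,0]],[[-90,0,34],[0,0,0]],[[-94,0,42],[0,0,0]],[[-94,0,42],[0,0,0]]]'
```

```text
time_s: 3.2
tcp_pos: [0.5427, 0.1281, 0.2315]
ee_rot: [[0.989, -0.148, -0.004], [-0.148, -0.989, -0.002], [-0.003, 0.002, -1.0]]
wrist_force: [0.1, 1.4, -0.9]
gripper_width: 0.005
gripper_force: 0.0
```

```bash
python3 -m pendant '[[[-3,0,8],[0,0,0]],[[-5,0,16],[0,0,0]],[[-6,0,23],[0,0,0]],[[-6,0,29],[0,0,0]],[[-6,0,29],[0,0,0]]]'
```

```text
time_s: 3.7
tcp_pos: [0.5373, 0.1291, 0.2029]
ee_rot: [[0.989, -0.149, -0.003], [-0.149, -0.989, -0.001], [-0.003, 0.001, -1.0]]
wrist_force: [0.1, 0.3, -0.9]
gripper_width: 0.004
gripper_force: 0.0
```

```bash
python3 -m pendant '[[[0,0,1],[0,0,0]],[[0,0,2],[0,0,0]],[[0,0,3],[0,0,0]],[[0,0,3],[0,0,0]]]'
python3 - <<'E'
from station import r
import cv2,numpy as np
a=r.capture("scene")["frame"][:,:,::-1][140:290,240:440];b=r.capture("side")["frame"][:,:,::-1][215:365,240:440]
cv2.imwrite("pics/m2.png",np.hstack([cv2.resize(a,(400,300),interpolation=2),cv2.resize(b,(400,300),interpolation=2)]))
E
```

```text
time_s: 4.1
tcp_pos: [0.538, 0.1293, 0.2013]
ee_rot: [[0.989, -0.148, 0.0], [-0.148, -0.989, 0.0], [0.0, -0.0, -1.0]]
wrist_force: [0.5, -0.5, -0.0]
gripper_width: 0.005
gripper_force: 0.0
```

View pics/m2.png

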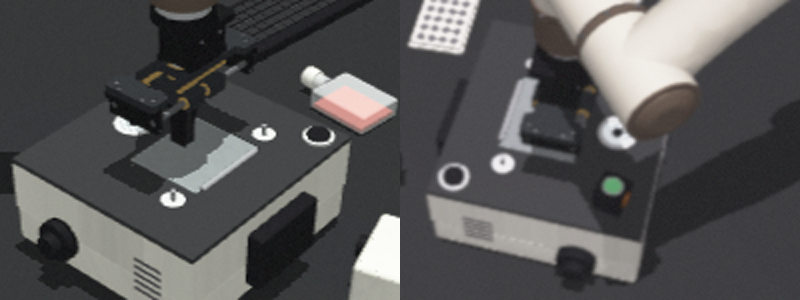

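The hatch is down nearly flush (hatch at about (195,150) in the left tile), with the fingertips resting near its free edge. I'll press it until I feel resistance.

```bash
python3 -m pendant '[[[0,0,1],[0,0,0]],[[0,0,2],[0,0,0]],[[0,0,2],[0,0,0]],[[0,0,2],[0,0,0]]]'
```

```text
time_s: 4.6
tcp_pos: [0.538, 0.1294, 0.2001]
ee_rot: [[0.989, -0.148, 0.001], [-0.148, -0.989, 0.0], [0.001, -0.0, -1.0]]
wrist_force: [-1.8, -0.4, 5.4]
gripper_width: 0.007
gripper_force: 2.7
```

```bash
python3 -m pendant '[[[0,0,1],[0,0,0]],[[0,0,1.5],[0,0,0]],[[0,0,1.5],[0,0,0]],[[0,0,1.5],[0,0,0]]]'
```

```text
time_s: 5.0
tcp_pos: [0.538, 0.1294, 0.1999]
ee_rot: [[0.989, -0.147, 0.001], [-0.147, -0.989, -0.0], [0.001, -0.0, -1.0]]
wrist_force: [-4.8, 0.2, 12.4]
gripper_width: 0.005
gripper_force: 6.0
```

```bash
python3 - <<'E'
from h import *
from station import r
s=r.sense();print(s["joints"])
T0=([.538,.1294,.1975],np.arctan2(-.148,.989))
b=world(ST,[(44,0,180)])[0]
move(T0,(b,ST[2]))
E
```

```text
[ 3.03265830e+01  2.00081833e+01 -1.71564606e+01  5.00963400e-02
 -5.27804172e+01  5.11661445e+01]
[-65.3 481.4  17.5] [0.    0.    1.933] rows 12.9
```

```bash
python3 -m pendant '[[[0,0,-50],[0,0,0]],[[0,0,-95],[0,0,0.14]],[[-5,40,-100],[0,0,0.28]],[[-11,80,-100],[0,0,0.42]],[[-16,120,-100],[0,0,0.56]],[[-22,160,-100],[0,0,0.7]],[[-27,200,-100],[0,0,0.84]],[[-33,240,-100],[0,0,0.98]],[[-38,280,-100],[0,0,1.12]],[[-44,320,-100],[0,0,1.26]]]' 1
python3 -m pendant '[[[0,0,0],[0,0,0]],[[0,0,0],[0,0,0]]]'
python3 - <<'E'
from h import *
from station import r
s=r.sense();print(s["tcp_pos"])
y=np.arctan2(s["ee_rot"][1,0],s["ee_rot"][0,0])
move((s["tcp_pos"],y),(world(ST,[(44,0,240)])[0],ST[2]))
E
```

```text
time_s: 6.0
tcp_pos: [0.4463, -0.182, 0.2977]
ee_rot: [[0.156, -0.988, 0.001], [-0.988, -0.156, 0.0], [0.0, -0.001, -1.0]]
wrist_force: [0.2, 0.9, -1.0]
gripper_width: 0.834
gripper_force: 0.0
time_s: 6.2
tcp_pos: [0.4467, -0.1813, 0.2975]
ee_rot: [[0.16, -0.987, 0.0], [-0.987, -0.16, 0.0], [-0.0, -0.0, -1.0]]
wrist_force: [-0.1, 0.0, -0.1]
gripper_width: 0.968
gripper_force: 0.0
[ 0.44666637 -0.18129923  0.29748842]
[146.6  68.8  57.5] [0.    0.    0.671] rows 4.5
```

```bash
python3 -m pendant '[[[35,17,14],[0,0,0.14]],[[70,34,28],[0,0,0.28]],[[105,50,42],[0,0,0.42]],[[147,69,57.5],[0,0,0.56]],[[147,69,57.5],[0,0,0.671]],[[147,69,57.5],[0,0,0.671]],[[147,69,57.5],[0,0,0.671]],[[147,69,57.5],[0,0,0.671]]]'
python3 - <<'E'
from h import *
from station import r
s=r.sense();print(s["tcp_pos"],s["ee_rot"][:,0])
W=r.capture("wrist");S=r.capture("scene")
a=W["frame"][:,:,::-1];b=S["frame"][:,:,::-1]
cv2.imwrite("pics/w3.png",a)
for X in [(85,27,10),(-85,27,10),(-105,12,34),(-105,-12,34),(105,12,34),(44,0,34)]: print(X,proj(W,world(ST,[X]))[0].round(1))
E
```

```text
time_s: 7.0
tcp_pos: [0.4035, -0.3358, 0.2407]
ee_rot: [[-0.484, -0.875, 0.001], [-0.875, 0.484, -0.0], [-0.0, -0.001, -1.0]]
wrist_force: [0.1, -0.1, 1.0]
gripper_width: 1.003
gripper_force: 0.0
[ 0.40352611 -0.33577344  0.24073018] [-4.83675566e-01 -8.75247345e-01 -1.78140934e-04]
(85, 27, 10) [293.2 184.7]
(-85, 27, 10) [295.4 343.7]
(-105, 12, 34) [308.6 373.7]
(-105, -12, 34) [332.  373.8]
(105, 12, 34) [307.9 163.5]
(44, 0, 34) [321.2 231.8]
```

View pics/w3.png

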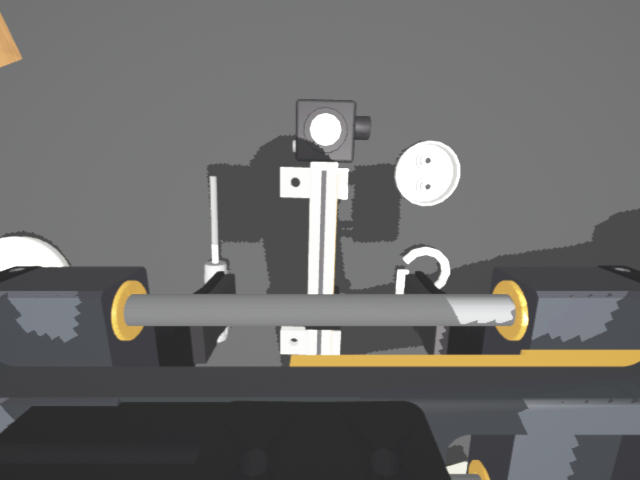

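The stage runs vertically at about x = 322. The lug holes are at (295.5,182) and (294,341.5), and the block end of the rail spans (312 to 337,163). The fit is about 2 mm off, so I'll refine it.

```bash
python3 - <<'E'
from h import *
from station import r
W=r.capture("wrist"); s=r.sense()
L=[((295.5,182),(85,27,10)),((294,341.5),(-85,27,10)),((312,163),(105,12,34)),((337,163),(105,-12,34))]
f=lambda p:np.concatenate([proj(W,world(p,[X]))[0]-uv for uv,X in L])
q=least_squares(f,ST,x_scale=[.1,.1,.1]).x; print(q,f(q).round(1),np.degrees(q[2]-ST[2]))
print(s["tcp_pos"])
y=np.arctan2(s["ee_rot"][1,0],s["ee_rot"][0,0])
open("h.py","a").write(f"\nST2={list(q)}\n")
for z in (110,74): move((s["tcp_pos"],y),(world(q,[(44,0,z)])[0],q[2]))
E
```

```text
[ 0.4227397  -0.29961639 -2.10496005] [-0.1  0.9 -0.2  0.8 -1.1 -1.   1.3 -0.3] -1.3534233772725779
[ 0.40323219 -0.33600654  0.24074523]
[  2.7   1.8 130.7] [0.    0.    0.028] rows 2.6
[  2.7   1.8 166.7] [0.    0.    0.028] rows 3.3
```

```bash
python3 -m pendant '[[[2.5,2,40],[0,0,0.025]],[[2.5,2,80],[0,0,0.025]],[[2.5,2,115],[0,0,0.025]],[[2.5,2,140],[0,0,0.025]],[[2.5,2,155],[0,0,0.025]],[[2.5,2,165],[0,0,0.025]],[[2.5,2,165],[0,0,0.025]]]'
python3 -m pendant '[[[0,0,0],[0,0,0]],[[0,0,0],[0,0,0]],[[0,0,0],[0,0,0]],[[0,0,0],[0,0,0]],[[0,0,0],[0,0,0]],[[0,0,0],[0,0,0]],[[0,0,0],[0,0,0]],[[0,0,0],[0,0,0]]]' 0
```

```text
time_s: 7.85
tcp_pos: [0.3994, -0.3375, 0.0743]
ee_rot: [[-0.508, -0.861, -0.002], [-0.861, 0.508, 0.001], [0.0, 0.002, -1.0]]
wrist_force: [0.1, 0.5, -0.1]
gripper_width: 1.002
gripper_force: 0.0
time_s: 8.65
tcp_pos: [0.3996, -0.338, 0.0752]
ee_rot: [[-0.509, -0.861, -0.0], [-0.861, 0.509, -0.0], [0.0, 0.0, -1.0]]
wrist_force: [-0.5, 0.2, 0.2]
gripper_width: 0.358
gripper_force: 0.0
```

```bash
python3 -m pendant '[[[0,0,0],[0,0,0]],[[0,0,0],[0,0,0]],[[0,0,0],[0,0,0]],[[0,0,0],[0,0,0]],[[0,0,0],[0,0,0]],[[0,0,0],[0,0,0]]]' 0
python3 -m pendant '[[[0,0,-4],[0,0,0]],[[0,0,-10],[0,0,0]],[[0,0,-20],[0,0,0]],[[0,0,-30],[0,0,0]],[[0,0,-30],[0,0,0]],[[0,0,-30],[0,0,0]],[[0,0,-30],[0,0,0]]]'
python3 -c "
from station import r
s=r.sense();print(s['moment'],s['wrist_force'])"
```

```text
time_s: 9.25
tcp_pos: [0.3997, -0.338, 0.0752]
ee_rot: [[-0.509, -0.861, 0.0], [-0.861, 0.509, -0.0], [0.0, -0.0, -1.0]]
wrist_force: [-0.2, -0.2, -1.4]
gripper_width: 0.275
gripper_force: 30.0
time_s: 9.95
tcp_pos: [0.3993, -0.3378, 0.1051]
ee_rot: [[-0.509, -0.861, -0.001], [-0.861, 0.509, 0.0], [-0.0, 0.001, -1.0]]
wrist_force: [-0.1, 0.1, -5.8]
gripper_width: 0.271
gripper_force: 30.0
[ 0.10502696 -0.03671429 -0.02119605] [-0.09269166  0.0778906  -5.79472648]
```

```bash
python3 - <<'E'
from h import *
from station import r
m=[]
for i in range(6):
    W=r.capture(("side","scene")[i%2]); s=r.sense(); m.append(np.r_[s["moment"],s["wrist_force"]])
m=np.array(m);print(m.mean(0).round(3),m.std(0).round(3)); M=m.mean(0)
ex=s["ee_rot"][:,0]; off=np.array([M[1],-M[0]])/(-M[5])*-1
# F=(0,0,Fz): Mx=ry*Fz, My=-rx*Fz
rx,ry=-M[1]/M[5],M[0]/M[5]; print("offset mm along tool x,y",1000*(np.array([rx,ry,0])@s["ee_rot"])[:2])
b=W["frame"][:,:,::-1][270:410,80:266]
cv2.imwrite("pics/c4.png",cv2.resize(b,None,fx=4,fy=4,interpolation=2))
# predicted if held rigid & level
a=.0752; dz=s["tcp_pos"][2]-a
for X in [(85,27,10),(-85,27,10),(-105,12,34),(-105,12,10)]:
    p=world(ST2,[X])+[0,0,dz]; u=proj(W,p)[0]; print(X,((u-[80,270])*4).round(0))
E
```

```text
[ 8.500e-02 -9.600e-02  0.000e+00  1.000e-03  2.160e-01 -5.908e+00] [0.022 0.012 0.028 0.497 0.458 0.26 ]
offset mm along tool x,y [20.62823624  6.72559633]
(85, 27, 10) [245. 332.]
(-85, 27, 10) [562. 219.]
(-105, 12, 34) [583. 157.]
(-105, 12, 10) [588. 188.]
```

View pics/c4.png

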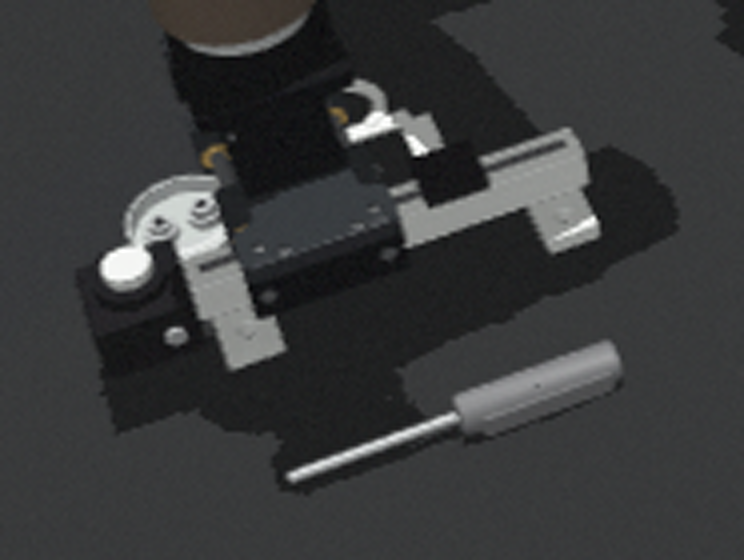

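```bash
python3 - <<'E'
from h import *
from station import r
s=r.sense(); t=s["tcp_pos"]; y=np.arctan2(s["ee_rot"][1,0],s["ee_rot"][0,0])
d=R.from_euler('z',-ST2[2]).apply(np.array([.3997,-.338,0])-[ST2[0],ST2[1],0])*1000
print("grip in stage",d,"yaw diff",np.degrees(y-ST2[2]))
gx=d[0]
tgt=world(IM,[(30,-gx,0)])[0]
yaw=IM[2]-np.pi/2
for z in(.29,.2392): tgt[2]=z; move((t,y),(tgt,yaw)); print(tgt,np.degrees(yaw))
E
```

```text
grip in stage [44.76657435 -0.28823481  0.        ] yaw diff 0.00604954151905184
[-441.    66.1 -185. ] [ 0.     0.    -0.385] rows 9.7
[0.5671256  0.07523977 0.29      ] -98.55776065343143
[-441.    66.1 -134.2] [ 0.     0.    -0.385] rows 9.3
[0.5671256  0.07523977 0.2392    ] -98.55776065343143
```

```bash
python3 -m pendant '[[[0,0,-10],[0,0,0]],[[0,0,-30],[0,0,0]],[[0,0,-55],[0,0,0]],[[0,0,-80],[0,0,0]],[[0,0,-105],[0,0,0]],[[0,0,-130],[0,0,0]],[[0,0,-155],[0,0,0]],[[0,0,-175],[0,0,0]],[[0,0,-185],[0,0,0]],[[0,0,-185],[0,0,0]]]'
python3 -m pendant '[[[-8,1,0],[0,0,-0.005]],[[-26,4,0],[0,0,-0.02]],[[-50,7,0],[0,0,-0.045]],[[-75,11,0],[0,0,-0.07]],[[-100,15,0],[0,0,-0.09]],[[-125,19,0],[0,0,-0.11]],[[-150,22,0],[0,0,-0.13]],[[-175,26,0],[0,0,-0.155]],[[-200,30,0],[0,0,-0.175]],[[-225,34,0],[0,0,-0.2]]]'
python3 - <<'E'
from h import *
from station import r
s=r.sense(); t=s["tcp_pos"]; y=np.arctan2(s["ee_rot"][1,0],s["ee_rot"][0,0])
tgt=world(IM,[(30,-44.8,0)])[0]; tgt[2]=.29
move((t,y),(tgt,IM[2]-np.pi/2)); print(t)
E
```

```text
time_s: 11.25
tcp_pos: [0.3999, -0.3381, 0.2919]
ee_rot: [[-0.509, -0.861, 0.003], [-0.861, 0.509, -0.001], [-0.0, -0.004, -1.0]]
wrist_force: [0.0, -0.6, -6.6]
gripper_width: 0.273
gripper_force: 30.0
time_s: 12.25
tcp_pos: [0.4844, -0.1254, 0.2885]
ee_rot: [[-0.327, -0.945, -0.004], [-0.945, 0.327, 0.0], [0.001, 0.004, -1.0]]
wrist_force: [-0.1, -0.4, -6.0]
gripper_width: 0.274
gripper_force: 30.0
[-216.7  -12.7   -1.5] [ 0.     0.    -0.183] rows 4.3
[ 0.48438496 -0.12542808  0.28846597]
```

```bash
python3 -m pendant '[[[-25,-1,0],[0,0,-0.02]],[[-50,-3,0],[0,0,-0.04]],[[-75,-4,0],[0,0,-0.065]],[[-100,-6,0],[0,0,-0.085]],[[-125,-7,0],[0,0,-0.105]],[[-150,-9,0],[0,0,-0.125]],[[-175,-10,0],[0,0,-0.15]],[[-198,-11,0],[0,0,-0.167]],[[-211,-12,0],[0,0,-0.18]],[[-217,-13,-1],[0,0,-0.183]]]'
python3 -m pendant '[[[0,0,0],[0,0,0]],[[0,0,0],[0,0,0]],[[0,0,0],[0,0,0]],[[0,0,0],[0,0,0]],[[0,0,0],[0,0,0]]]'
python3 - <<'E'
from h import *
from station import r
s=r.sense(); t=s["tcp_pos"]; y=np.arctan2(s["ee_rot"][1,0],s["ee_rot"][0,0])
tgt=world(IM,[(30,-44.8,0)])[0]; tgt[2]=.2392
move((t,y),(tgt,IM[2]-np.pi/2)); print(t,s["ee_rot"])
q=[*(t[:2]-R.from_euler('z',y).apply([.0448,0,0])[:2]),y]; dz=[0,0,t[2]-.0752]
S=r.capture("scene");D=r.capture("side")
a=S["frame"][:,:,::-1][130:290,210:423];b=D["frame"][:,:,::-1][200:350,240:440]
cv2.imwrite("pics/c5.png",np.hstack([cv2.resize(a,(400,300),interpolation=2),cv2.resize(b,(400,300),interpolation=2)]))
for n,c,o,k in (("scene",S,(210,130),1.8768),("side",D,(240,200),2)):
  for X in [(85,27,10),(-85,27,10),(-105,12,34),(-105,12,10),(-105,-12,34)]:
    print(n,X,((proj(c,world(q,[X])+dz)[0]-o)*k+(400*(n=="side"),0)).round(0))
  for X in [(57,-85,144),(57,85,144)]: print("stud",X,((proj(c,world(IM,[X]))[0]-o)*k+(400*(n=="side"),0)).round(0))
E
```

```text
time_s: 13.25
tcp_pos: [0.568, 0.0749, 0.2896]
ee_rot: [[-0.149, -0.989, -0.003], [-0.989, 0.149, -0.001], [0.001, 0.003, -1.0]]
wrist_force: [-0.6, 0.3, -5.9]
gripper_width: 0.277
gripper_force: 30.0
time_s: 13.75
tcp_pos: [0.5682, 0.0732, 0.2914]
ee_rot: [[-0.151, -0.989, 0.0], [-0.989, 0.151, 0.0], [-0.0, -0.0, -1.0]]
wrist_force: [-0.5, 0.4, -5.9]
gripper_width: 0.275
gripper_force: 30.0
[-1.9  1.3 52.2] [ 0.     0.    -0.002] rows 1.0
[0.56815443 0.07316712 0.29142408] [[-1.51196585e-01 -9.88503705e-01  1.32543408e-04]
 [-9.88503710e-01  1.51196596e-01  7.41568953e-05]
 [-9.33444778e-05 -1.19807381e-04 -9.99999988e-01]]
scene (85, 27, 10) [219. 142.]
scene (-85, 27, 10) [307.  82.]
scene (-105, 12, 34) [308.  55.]
scene (-105, 12, 10) [307.  71.]
scene (-105, -12, 34) [293.  49.]
stud (57, -85, 144) [219. 197.]
stud (57, 85, 144) [304. 135.]
side (85, 27, 10) [534.  50.]
side (-85, 27, 10) [499. 151.]
side (-105, 12, 34) [505. 156.]
side (-105, 12, 10) [506. 167.]
side (-105, -12, 34) [525. 160.]
stud (57, -85, 144) [535.  89.]
stud (57, 85, 144) [502. 189.]
```

View pics/c5.png

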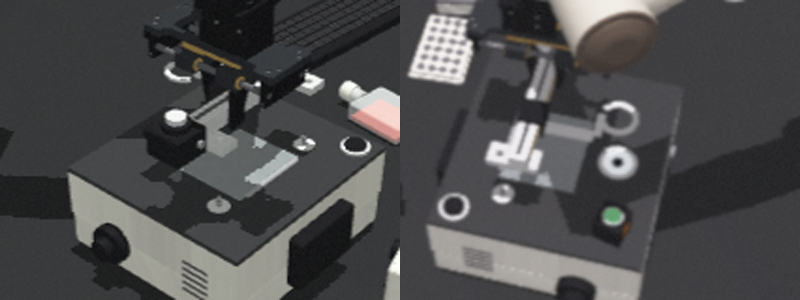

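The stage hangs level over the deck. Its plain-end lug is at (311,83) in the left tile and (496,151) in the right, as predicted. The stud tips are at about (219,198) and (304,135). Lowering now.

```bash
python3 -m pendant '[[[-1,0.5,8],[0,0,0]],[[-2,1,22],[0,0,0]],[[-2,1,36],[0,0,0]],[[-2,1,46],[0,0,0]],[[-2,1,51],[0,0,0]],[[-2,1,52],[0,0,0]],[[-2,1,52],[0,0,0]],[[-2,1,52],[0,0,0]],[[-2,1,52],[0,0,0]],[[-2,1,52],[0,0,0]]]'
python3 - <<'E'
from h import *
from station import r
s=r.sense(); t=s["tcp_pos"]; y=np.arctan2(s["ee_rot"][1,0],s["ee_rot"][0,0])
tgt=world(IM,[(30,-44.8,0)])[0]; tgt[2]=.2392
move((t,y),(tgt,IM[2]-np.pi/2)); print(t)
q=[*(t[:2]-R.from_euler('z',y).apply([.0448,0,0])[:2]),y]; dz=[0,0,t[2]-.0752]
S=r.capture("scene");D=r.capture("side")
a=S["frame"][:,:,::-1][180:255,285:385];b=D["frame"][:,:,::-1][215:315,260:360]
cv2.imwrite("pics/c6.png",np.hstack([cv2.resize(a,(400,300),interpolation=2),cv2.resize(b,(400,400),interpolation=2)[:300]]))
for n,c,o,k in (("scene",S,(285,180),4),("side",D,(260,215),4)):
  for X in [(85,27,10),(-85,27,10),(-105,12,34),(-105,12,10),(-105,-12,34)]:
    print(n,X,((proj(c,world(q,[X])+dz)[0]-o)*k+(400*(n=="side"),0)).round(0))
  for X in [(57,-85,144),(57,85,144),(57,-85,130),(57,85,130)]: print("stud",X,((proj(c,world(IM,[X]))[0]-o)*k+(400*(n=="side"),0)).round(0))
E
```

```text
time_s: 14.85
tcp_pos: [0.5678, 0.0759, 0.2397]
ee_rot: [[-0.15, -0.989, 0.001], [-0.989, 0.15, 0.0], [-0.0, -0.001, -1.0]]
wrist_force: [0.2, -0.8, -5.6]
gripper_width: 0.269
gripper_force: 30.0
[0.8 0.5 0.5] [ 0.     0.    -0.002] rows 0.0
[0.56777807 0.07589835 0.2397071 ]
scene (85, 27, 10) [168. 175.]
scene (-85, 27, 10) [352.  46.]
scene (-105, 12, 34) [354. -10.]
scene (-105, 12, 10) [351.  23.]
scene (-105, -12, 34) [322. -24.]
stud (57, -85, 144) [167. 219.]
stud (57, 85, 144) [347.  88.]
stud (57, -85, 130) [167. 238.]
stud (57, 85, 130) [346. 107.]
side (85, 27, 10) [589.  92.]
side (-85, 27, 10) [521. 293.]
side (-105, 12, 34) [534. 303.]
side (-105, 12, 10) [535. 324.]
side (-105, -12, 34) [572. 311.]
stud (57, -85, 144) [590. 119.]
stud (57, 85, 144) [524. 319.]
stud (57, -85, 130) [591. 131.]
stud (57, 85, 130) [525. 330.]
```

View pics/c6.png

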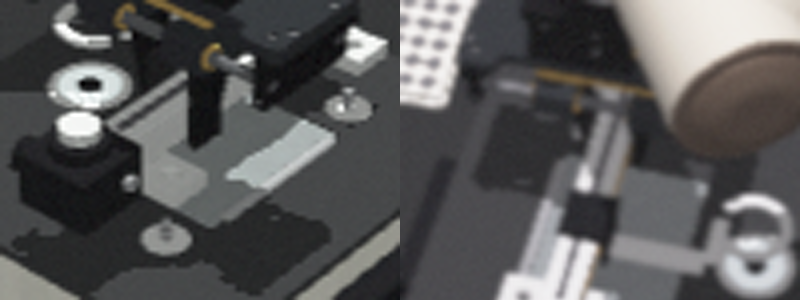

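```bash
cat > chk.py <<'E'
from h import *
from station import r
s=r.sense(); t=s["tcp_pos"]; y=np.arctan2(s["ee_rot"][1,0],s["ee_rot"][0,0])
q=[*(t[:2]-R.from_euler('z',y).apply([.0448,0,0])[:2]),y]; dz=[0,0,t[2]-.0752]
S=r.capture("scene");D=r.capture("side");W=r.capture("wrist")
F=lambda c:c["frame"][:,:,::-1]
T=[("sceneB",S,(315,210),8,(0,0)),("sceneP",S,(355,180),8,(400,0)),("sideP",D,(275,275),8,(0,300)),("wrist",W,(200,40),2,(400,300))]
o=np.zeros((600,800,3),np.uint8)
for n,c,(x,yy),k,(u,v) in T:
  o[v:v+300,u:u+400]=cv2.resize(F(c)[yy:yy+int(np.ceil(300/k)),x:x+400//k],None,fx=k,fy=k,interpolation=2)[:300]
  g=lambda P:[tuple(int(z) for z in (w-(x,yy))*k+(u,v)) for w in proj(c,P)]
  B=[(85,27,10),(99,41,10),(71,41,10)]; Pl=[(-85,27,10),(-99,41,10),(-71,41,10),(-99,-23,10)]
  print(n,"B" ,g(world(q,B)+dz),"P",g(world(q,Pl)+dz),"studs tip/base",g(world(IM,[(57,-85,144),(57,-85,130),(57,85,144),(57,85,130)])))
cv2.imwrite("pics/c7.png",o)
E
python3 chk.py
```

```text
sceneB B [(96, 111), (102, 154), (167, 107)] P [(462, -147), (528, -150), (472, -110), (358, -225)] studs tip/base [(93, 197), (93, 236), (454, -63), (451, -25)]
sceneP B [(176, 351), (182, 394), (247, 347)] P [(542, 92), (608, 89), (552, 129), (438, 14)] studs tip/base [(173, 437), (173, 476), (534, 176), (531, 214)]
sideP B [(258, 3), (229, -34), (208, 26)] P [(122, 406), (67, 433), (92, 361), (263, 475)] studs tip/base [(260, 57), (261, 82), (128, 457), (129, 480)]
wrist B [(530, 651), (468, 592), (475, 708)] P [(553, 1209), (509, 1245), (504, 1172), (717, 1244)] studs tip/base [(548, 631), (554, 625), (565, 1122), (569, 1090)]
```

View pics/c7.png

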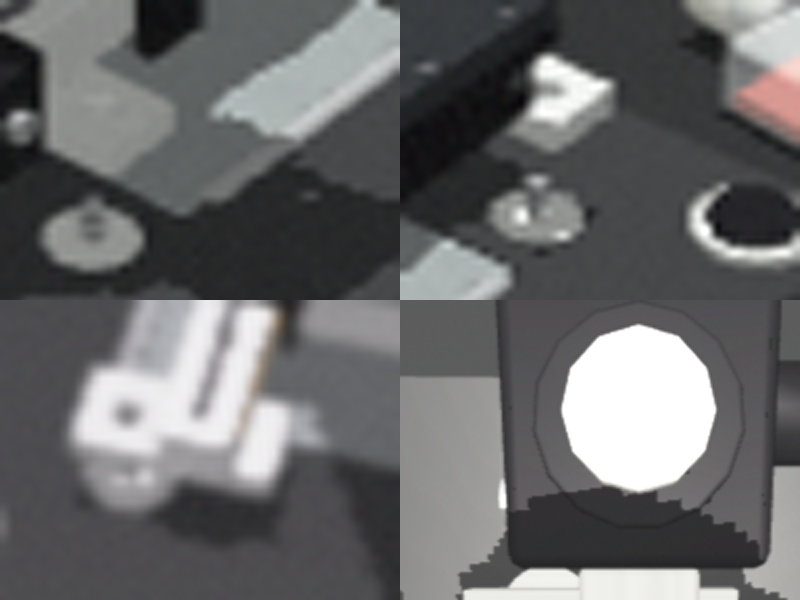

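All ten pictures are used, so the block end gets measured by image code. In tile P the hole is at (548,87), the stud base at (536,215) and the tip at (540,182). In the side tile the hole is at (127,412). All of this is within 1–3 mm of the prediction. The wrist camera sees the block-end hole, so I'll locate that numerically.

```bash
python3 - <<'E'
from h import *
from station import r
W=r.capture("wrist");S=r.capture("scene")
g=cv2.cvtColor(W["frame"],cv2.COLOR_RGB2GRAY)
print("wrist x226.. y180..")
for y in range(180,262,3): print(y,' '.join('%3d'%g[y,x] for x in range(226,300,3)))
g=cv2.cvtColor(S["frame"],cv2.COLOR_RGB2GRAY)
print("scene x316..342 y216..236")
for y in range(214,234): print(y,' '.join('%3d'%g[y,x] for x in range(318,340)))
E
```

```text
wrist x226.. y180..
180 154 134  79  79  79  79  79  79  79  80 154 241 241 241 241 242 241 242 242 241 242 228 236 240 239
183 153 151  79  92  99  99  99  99 116 135 230 231 231 231 231 231 231 231 231 231 231 219 236 240 240
186 153 147 228 235 235 236 235 236 235 236 236 236 236 236 237 237 237 237 237 237 237 231 235 240 240
189 153  86 216 236 236 236 236 236 236 236 236 236 236 235 235 236 236 236 235 236 235 229 235 240 240
192 153  86 196 237 237 237 237 238 237 237 237 237 237 237 237 237 237 237 237 237 237 230 234 240 239
195  77  77 179 235 235 235 236 236 236 235 235 236 236 236 235 235 235 235 236 236 236 229 234 240 240
198  77  77 174 234 234 234 234 234 234 234 234 234 234 234 234 234 235 235 235 235 235 229 234 240 240
201  77  78 163 235 234 234 234 235 235 235 236 236 234 235 236 236 236 237 237 237 237 230 233 240 240
204  77  77 144 238 239 239 239 239 239 239 226 222 230 223 226 239 239 239 240 240 240 232 232 239 240
207  77  77 122 235 236 236 236 236 236 223 196 240 240 240 240 224 237 237 237 237 237 232 233 240 239
210  77  77 120 235 235 235 236 236 233 
[... 2997 characters left out ...]
 145 143 142 142 144 143 141 136 137 132 117  98  98  97
227  88  37  85 140 141 142 142 145 146 142 144 140 140 139 137 136 131 112  96  95  97  95
228  24  25  71 122 139 141 141 140 142 143 143 139 139 139 137 128 110  98  99  97  98  99
229  24  23  34  51  84 121 140 142 142 142 141 139 139 134 118  97  98  97  97  97  98  99
230  26  37  41  42  41  50  83 123 137 141 140 137 132 111  98  97  97  97  98  98  99  98
231  36  42  40  40  42  39  39  51  85 122 138 131 112  97  98  98  99  98  99  99  98  99
232  38  40  40  39  39  39  40  39  40  50  72  90  99  99  99  98  97  97 101  98  98  99
233  37  39  43  39  40  39  41  41  40  44  42  46  66  93 100  97  99 100  99  99  97  97
```

```bash
python3 -m pendant '[[[1.5,-0.8,0],[0,0,0]],[[3.4,-1.7,0],[0,0,0]],[[3.4,-1.7,0],[0,0,0]],[[3.4,-1.7,0],[0,0,0]],[[3.4,-1.7,0],[0,0,0]],[[3.4,-1.7,0],[0,0,0]]]'
python3 - <<'E'
from h import *
from station import r
import numpy as np
ts=[]
cs={}
for n in ("scene","side","wrist"): cs[n]=r.capture(n); s=r.sense(); ts.append(s["tcp_pos"])
t=np.mean(ts,0); print(t,np.ptp(ts,0)); y=np.arctan2(s["ee_rot"][1,0],s["ee_rot"][0,0])
q=[*(t[:2]-R.from_euler('z',y).apply([.0448,0,0])[:2]),y]; dz=[0,0,t[2]-.0752]
for n in cs: print(n,"holes",proj(cs[n],world(q,[(85,27,10),(-85,27,10)])+dz).round(1).tolist(),"bases",proj(cs[n],world(IM,[(57,-85,132),(57,85,132)])).round(1).tolist())
G={n:cv2.cvtColor(cs[n]["frame"],cv2.COLOR_RGB2GRAY) for n in cs}
def show(n,x0,x1,y0,y1,st):
  print(n,'x',x0,x1,st)
  for v in range(y0,y1,st): print(v,' '.join('%3d'%G[n][v,x] for x in range(x0,x1,st)))
show("wrist",245,290,196,230,2); show("side",280,305,282,304,1); show("scene",364,384,184,214,1)
E
```

```text
time_s: 15.8
tcp_pos: [0.5688, 0.0723, 0.2392]
ee_rot: [[-0.15, -0.989, -0.0], [-0.989, 0.15, -0.0], [0.0, 0.0, -1.0]]
wrist_force: [-0.1, 0.8, -5.5]
gripper_width: 0.276
gripper_force: 30.0
[0.5688003  0.07226696 0.23927302] [8.56597463e-06 6.57318193e-06 1.07637980e-05]
scene holes [[326.6, 225.0], [372.5, 192.5]] bases [[326.7, 238.9], [371.5, 206.1]]
side holes [[307.0, 237.0], [290.0, 287.2]] bases [[307.6, 247.3], [291.2, 297.2]]
wrist holes [[265.4, 215.7], [276.6, 494.5]] bases [[279.7, 208.9], [287.0, 441.3]]
wrist x 245 290 2
196 235 234 235 235 234 235 235 235 234 235 234 234 233 233 233 233 234 234 234 234 234 235 228
198 234 234 234 234 234 234 234 234 234 234 234 234 234 234 234 234 234 234 235 235 235 235 229
200 234 235 235 234 234 235 234 235 235 235 234 234 235 235 235 235 235 236 235 236 236 236 229
202 236 237 237 237 237 236 236 234 228 229 233 236 237 237 237 238 238 238 238 238 238 238 231
204 239 239 239 239 238 234 221 222 230 233 224 222 233 239 239 239 239 239 240 240 240 240 232
206 236 235 236 235 227 215 210 237 238 238 239 238 226 225 236 236 236 236 23
[... 5216 characters left out ...]
 109  72  71  70  72  72  72
206  41  53 102 147 146 149 140 100 104 125 145 147 146 130  72  71  70  71  72  73
207  39  65 112 145 148 200 232 144 141 146 147 146 145 122  54  72  71  73  72  71
208  42  41  75 126 145 198 245 245 245 230 146 147 134  87  72  71  72  73  73  73
209  71  63  41  62 113 144 145 143 145 145 144 147 132  54  72  73  71  71  72  73
210  70  71  63  42  42  50  76  93  92  94  81  52  72  73  73  73  73  71  71  73
211 119  61  70  71  71  65  43  41  41  43  54  71  73  72  72  73  73  71  72  70
212 176 169 125  64  71  72  71  62  55  72  70  74  71  72  71  72  71  73  72  71
213 179 179 179 171 127  59  73  73  73  72  72  71  73  72  72  72  72  72  72  75
```

```bash
python3 - <<'E'
from h import *
from station import r
cs={n:r.capture(n) for n in ("scene","wrist")}
G={n:cv2.cvtColor(cs[n]["frame"],cv2.COLOR_RGB2GRAY) for n in cs}
def show(n,x0,x1,y0,y1,st):
  print(n,'x',x0,x1,st)
  for v in range(y0,y1,st): print(v,' '.join('%3d'%G[n][v,x] for x in range(x0,x1,st)))
show("scene",318,340,217,246,1)
w=G["wrist"].astype(int)
for v in (190,200,235,240): print(v,"left edge",np.argmax(w[v,215:260]>200)+215)
for u in (240,245): print(u,"bottom",[k for k in range(225,260) if w[k,u]>200][-1],"top",[k for k in range(170,200) if w[k,u]>200][0])
E
```

```text
scene x 318 340 1
217  34  89 137 137 137 137 137 138 138 135 106  99  92  72  38  19  40  74  96  97  97  97
218  25  50 102 137 137 137 139 135 120  98  98  98  97  98  84  48  75  99  98  98  96  96
219  21  49 102 139 138 138 138 142 136 116 100  98  99  97  95  99  98  97  98  99  96  95
220  21  52 104 138 141 136 125 142 145 145 138 114  99  98  99  98  98  97  97  97  97  98
221  23  49 103 139 143 145 144 143 144 142 144 143 138 116 100  98  98  99  98  98  96  97
222  23  51 100 131 145 146 144 146 144 145 143 141 144 144 138 116 100  99  98  98  98  98
223  24  51 106 143 145 143 146 151 154 158 154 148 142 143 142 144 136 115  98  97  97  97
224  42  52 107 142 143 142 143 143 147 149 144 140 140 142 143 140 142 135 113  99  97  99
225 130  71 105 142 143 142 140 139 146 146 141 141 145 146 143 140 138 132 110  99  98  97
226  98  81 105 143 143 143 143 142 143 144 145 144 144 145 143 138 137 132 112  98  98  98
227  90  60 105 142 143 143 145 144 143 143 143 143 142 140 139 136 136 128 105  97  99  97
228  68  50 105 141 142 141 142 144 142 144 141 143 142 139 136 136 13
[... 1003 characters left out ...]
25  41  37  40  40  40  42  41
240  39  50 100 144 147 148 147 140 129 134 146 146 147 145 122  42  39  40  40  42  41  42
241  38  39  63 112 147 147 146 147 147 146 146 147 147 131  77  39  38  39  41  39  40  38
242  37  42  41  75 126 145 144 147 145 144 146 144 128  80  40  40  40  41  39  39  41  40
243  41  40  38  41  49  67  88 120 118 112  91  82  38  40  39  40  40  42  39  40  41  41
244  41  39  40  39  39  38  42  43  40  37  40  39  39  41  39  39  40  40  38  39  40  41
245  42  40  40  40  39  40  40  42  40  38  40  37  42  41  36  41  42  43  41  40  39  39
190 left edge 232
200 left edge 233
235 left edge 235
240 left edge 236
240 bottom 242 top 185
245 bottom 242 top 185
```

```bash
cat > fit2.py <<'E'
from h import *
from station import r
cs={n:r.capture(n) for n in ("scene","side","wrist")}; s=r.sense(); t=s["tcp_pos"]; y=np.arctan2(s["ee_rot"][1,0],s["ee_rot"][0,0])
I=[("scene",(326.3,239.6),(57,-85,131)),("scene",(371.8,206.6),(57,85,131)),("scene",(326.2,235.3),(57,-85,143)),("scene",(371.8,202.6),(57,85,143)),("side",(291,297.2),(57,85,131))]
Q=[("scene",(372.7,191.7),(-85,27,10)),("scene",(380.3,191.5),(-99,41,10)),("scene",(373.7,196),(-71,41,10)),
("side",(290.2,287.6),(-85,27,10)),("side",(284.8,282.6),(-71,41,10)),("side",(282.3,290.7),(-99,41,10)),
("scene",(327,224),(85,27,10)),("scene",(335.5,223.8),(71,41,10)),("scene",(328,232.3),(99,41,0)),("scene",(335.8,226.9),(71,41,0)),
("wrist",(263.3,213.5),(85,27,10)),("wrist",(231.7,185),(99,41,10)),("wrist",(236.2,242.7),(71,41,10))]
sg=dict(scene=.5,side=.5,wrist=2.)
def fi(p): return np.concatenate([(proj(cs[c],world(p,[X]))[0]-u)/sg[c] for c,u,X in I]+[(np.array(p)-IM)/[.002,.002,.006]])
def pts(p,X): return R.from_euler('zy',[p[3],p[4]]).apply(np.array(X)/1000)+p[:3]
def fs(p): return np.concatenate([(proj(cs[c],pts(p,[X]))[0]-u)/sg[c] for c,u,X in Q])
i=least_squares(fi,IM,x_scale=[.1]*3).x
p0=[*(t[:2]-R.from_euler('z',y).apply([.0448,0,0])[:2]),t[2]-.0752,y,0]
q=least_squares(fs,p0,x_scale=[.1]*5,loss='soft_l1').x
print("im",i-IM,fi(i).round(1)); print("st",q-p0,fs(q).round(1))
h=pts(q,[(85,27,0),(-85,27,0)]); w=world(i,[(57,-85,144),(57,85,144)])
print("hole-stud in stage axes mm", ((h-w)*1000@R.from_euler('z',y).as_matrix()).round(1),"pitch deg",np.degrees(q[4]))
E
python3 fit2.py
```

```text
im [ 0.00022004 -0.00058684 -0.0031629 ] [ 0.3 -0.4 -0.6  0.1  0.6 -0.1 -0.1  0.   0.2 -0.2  0.1 -0.3 -0.5]
st [-0.00018505  0.00023826  0.00347997  0.0045887   0.03740187] [-0.2  0.1  0.9  0.1  0.2  1.  -0.3 -1.5  2.9 -2.4  1.8 -0.7 -0.1 -0.1
  0.6 -0.2 -0.9  1.5 -0.4  0.7 -0.   2.   0.1  1.3 -0.1  1.7]
hole-stud in stage axes mm [[ 1.7  2.2 23. ]
 [ 1.7  1.1 22.1]] pitch deg 2.142969144695515
```

```bash
sed -i "s/'zy'/'ZY'/" fit2.py; python3 fit2.py
```

```text
im [ 0.00022004 -0.00058684 -0.0031629 ] [ 0.3 -0.4 -0.6  0.1  0.6 -0.1 -0.1  0.   0.2 -0.2  0.1 -0.3 -0.5]
st [ 1.06490130e-04  5.26515454e-05  2.20550651e-03  4.38275688e-03
 -9.20142089e-03] [-0.3  0.5  0.9  0.2  0.2  1.1 -0.3 -1.3  3.  -2.4  1.9 -0.7 -0.2 -0.1
  0.6 -0.5 -0.7  1.3 -0.2  0.5  0.1  1.9 -0.   1.3 -0.2  1.7]
hole-stud in stage axes mm [[ 1.8  2.5 23. ]
 [ 1.8  1.5 21.5]] pitch deg -0.5272025822507156
```

```bash
python3 -m pendant '[[[-1.6,1.8,1.5],[0,0,0]],[[-1.6,1.8,1.5],[0,0,0]],[[-1.6,1.8,1.5],[0,0,0]],[[-1.6,1.8,1.5],[0,0,0]],[[-1.6,1.8,1.5],[0,0,0]],[[-1.6,1.8,1.5],[0,0,0]],[[-1.6,1.8,1.5],[0,0,0]],[[-1.6,1.8,1.5],[0,0,0]],[[-1.6,1.8,1.5],[0,0,0]],[[-1.6,1.8,1.5],[0,0,0]]]'
python3 - <<'E'
from h import *
from station import r
s=r.sense(); t=s["tcp_pos"]; print(t,s["ee_rot"][:,2],abs(s["joint_velocities"]).max())
y=np.arctan2(s["ee_rot"][1,0],s["ee_rot"][0,0])
im=np.array(IM)+[.00022,-.00059,-.00316]
tgt=world(im,[(30,-44.8,239.2)])[0]; move((t,y),(tgt,im[2]-np.pi/2))
E
```

```text
time_s: 17.35
tcp_pos: [0.5673, 0.0741, 0.2378]
ee_rot: [[-0.15, -0.989, -0.0], [-0.989, 0.15, -0.0], [0.0, 0.0, -1.0]]
wrist_force: [-1.0, 0.3, -6.5]
gripper_width: 0.274
gripper_force: 30.0
[0.56726742 0.07408236 0.2377549 ] [-1.42788733e-05 -1.02420129e-05 -1.00000000e+00] 0.08457695005965576
[-0.4  0.1 -1.4] [0.    0.    0.001] rows 0.0
```

```bash
python3 -c "
from station import r
print(r.finish_job())"
```

```text
the job is handed in; nothing more can be done
None
```

I pressed the hatch shut until it met resistance. The stage is gripped at its balance point and held still and level to within about 0.5°, its lug holes over the studs to about 1 mm and about 20 mm above the tips by my last fit. I handed the job in at about 17 s and didn't look again after the final 2–3 mm correction, because my ten pictures were used up.

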